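# Pack the microscope stage plates into their tray

## Robot

A 6-joint arm with a two-finger parallel gripper is mounted at the origin on the work surface. World frame = base frame: x ahead of the robot, y to its left, z up, the work surface at z = 0. Lengths are in m, angles in rad, forces in N, time in s.
With the tool pointing down it reaches from about 0.275 to 0.75 m from the base axis. Payload 10.2 kg.
Tool frame: the origin (TCP) lies midway between the tips of the shut fingers; the grasp point (between the pads) lies 19 mm behind it; z points along the fingers, y is the direction in which the jaws open and shut (so a half turn about z gives the same grasp; the last joint's range is limited). The gripper opens to 88 mm and grips with 3 to 60 N. Pads are 18 mm wide; open, the fingers measure 123 mm over their backs; the gripper's body (75 mm by 187 mm) begins 45 mm behind the grasp point.
Start: joints at [0.943, 0.313, 1.498, -0, 1.331, -0.223], TCP at [0.207, 0.483, 0.239] pointing down, gripper open.
Joint ranges: [-2.94, 2.94], [-0.97, 2.17], [0.19, 2.56], [-1.23, 4.37], [0.02, 3.11], [-2.88, 2.88]. Speed limits (rad/s): [2.39, 2.39, 3.01, 3.14, 3.14, 3.14].

## Interface

Orientations are given as a 3x3 rotation matrix whose columns are the frame's x, y, z axes.
In Python, from station import * gives the robot as it stands. The module is installed in compiled form; this text tells all that it offers.
- The arm moves only by the tool arm_command, never from a script. Its argument "steps" is a list of rows, each a list of 7 numbers: the opening in per cent of the stroke, from 0 (shut) to 100 (fully open), then the shift along the tool's x, y, z in m, then the turn, a rotation vector about the tool's x, y, z in rad. A call has 1 to 12 rows; each row shifts and turns the commanded pose from where the row before left it, along the tool's axes as they then stand; what a row does not reach is not made up. A row lasts 1/12 s, in which the tool goes at most 41.7 mm and 7.16 degrees, less where a joint would pass 70% of its speed; a pose out of reach is approached as far as the arm can. A call with a gripper value outside its range is refused whole. The fingers move at their own pace and stop on an object; the grip force is fixed at half the most. Time passes only in rows, so rows that do not move let the fingers close. It gives the time, the measured TCP pose, the force and the opening at its end, in the units of the state.
- observe(): the state, without advancing time (a new reading comes with each control period).
- grab_frame(name): name is "scene" or "top" or "wrist"; returns a dict with "image" (384x512x3 uint8, red, green, blue), "fx", "fy", "cx", "cy" (pixels), "dist_coeffs" ([k1, k2, p1, p2, k3] as OpenCV has them; the pictures are not rectified), "eye" and "attitude" of the camera in the world. Camera axes: x right, y down, z forward; pixel columns grow to the right and rows downward; lengths in m; the calibration is good to about 2 mm. A picture is of the moment at which its call begins. There is no depth.
- finish_job(): hands the job in, once; it reports no verdict.
Trained networks look in a picture, given as the dict that the camera call returned (one of the last four; its "shot" number tells which), for a name from the list of things; names that differ only in an ending like _2 or _b are one class to them, and where a whole thing is asked for, a point or a joint stands for the part that bears it (a point fixed in the world has none). Each returns a list of dicts, best first, with "confidence" (0 to 1); they miss things now and then, are a little off and sometimes report something else, mostly with a low value. They report only what shows in the picture. A call takes as long as a camera call. They do not tell look-alikes from the thing itself.
- recognise(thing, picture): "xy" ([column, row] in pixels, amid what is visible of it).
- outline_of(thing, picture): "pixels" (384x512 bool, what is visible of it) and "xy" ([column, row] in pixels, amid what is visible of it).
- pinpoint(thing, picture): "xy" ([column, row] in pixels: a listed point, or the origin of a listed thing).
The state is a dict: "time": time; "joint_pos": joint angles; "dq": joint speeds; "effort": joint torques, N m; "tcp_pos": TCP position; "tool_rot": TCP orientation; "contact_force": force on the tool from outside, world axes, zero at the start; "ft_torque": the same for the moment, N m; "width": finger opening in m.
Only numpy, scipy, OpenCV 4.12 (cv2) and the standard library are available. Lean on these libraries where they do the work, as an engineer would, in place of code of your own. Each camera call takes 0.05 s, during which the arm holds its last target. There are 200 camera calls.

## Task

Finish packing the microscope's stage plates: put the aluminium L-shaped plate and the straight brass plate into the blue tray, turned so that they fit around the dark L-shaped plate already in it and all three lie flat on the tray's floor. Set the plates down rather than dropping them, leave the dark plate in its place (a nudge within its play does no harm), and do not disturb the other things on the bench.

Things in the scene. Friction and masses are not known exactly. Their poses are not given: they have to be found in the camera images.
- tray: Fixed shallow blue-walled rectangular tray with a green floor, open on top. Origin: centre of its underside on the bench; x along its long side, z up. Inside 214 mm (x) by 89 mm (y), walls 5 mm thick, rim 18 mm above the bench, floor 4 mm thick. The packed plate lies at the -x end; the room for the other two plates is the rest.
- tray_floor (a point): Centre of the tray's inner floor, 4 mm above the bench; axes as the tray's.
- packed_plate: Dark steel L-plate, loose, 160 g, already flat in the tray. Same shape, axes and origin as l_plate. Its x points along the tray's x; its foot end is about 2.5 mm from the tray's -x end wall and its long leg about 2.5 mm from the -y wall, so its empty part opens to the tray's +x +y side.
- l_plate: Bright aluminium L-plate on the bench, to be packed, about 160 g, 10 mm thick. Origin: underside, centre of its 120 (x) x 80 (y) mm outline; z up. Long leg: x -60..60, y -40..0; foot: x -60..-20, y 0..40; the rest is empty. Half turned, it interlocks with packed_plate (not mirrored) to 160 x 80 mm.
- l_plate_rib (a point): Centre of the top of the black upright grip rib on the aluminium plate: at x -10, y -15, z 40 mm in the plate's frame (axes as the plate's). The rib is 50 mm long in x, 12 mm wide in y, and rises 30 mm from the plate's top (z 10 to 40). The packed plate has the same rib in the same place.
- bar_plate: Straight brass plate lying on the bench beside the tray, about 100 g, to be packed: 40 mm (x) by 80 mm (y), 10 mm thick, with a black grip rib 50 mm along y, 12 mm wide in x, centred, from z 10 to z 40. Origin: centre of the underside, z up.
- slide_box: Bystander: closed wooden slide box, 100 x 170 x 33 mm, at the far side; origin centre of underside.
- petri_dish: Bystander: glass dish, 90 mm wide, 16 mm high; origin centre of underside.
- stain_bottle: Bystander: amber bottle, 48 mm wide, 100 mm high; origin centre of underside.
- beaker: Bystander: glass beaker, 68 mm wide, 85 mm high; origin centre of underside.
- eyepiece: Bystander: black microscope eyepiece standing on end, 36 mm wide, 55 mm high; origin centre of underside.
- objective_pot: Bystander: white pot with a yellow lid, 44 mm wide, 55 mm high; origin centre of underside.
- lens_brush: Bystander: red-handled brush lying down, 160 mm long, out to the robot's left.
Not all that is in view belongs to the job. Several things look just like the l_plate: the one meant starts farthest from the robot's base.

How it is judged:
By the outcome, as a careful person would: the job done as asked, in the order asked, and still so for the second after the job is handed in, with the robot touching nothing.
It also fails if it takes over 58 s, if anything falls off the work surface, if the arm or the gripper's body presses on something with over 40 N, if the wrist force passes 120 N, or if a joint passes its speed limit or range.

## Working session

There is one attempt and no reset: what is moved stays moved. The work goes in short steps, Python scripts to look and compute and a tool call to move; the robot and the scene stay as the last step left them, time stands still between calls to the robot, and variables do not carry over. Pictures are saved under pics/ and viewed, about 8 in all and at most 12, crops included, and the job is handed in when it is done.

Besides the shell and the picture viewer there is one more tool, called after "Emit:" by a JSON object that holds its "name" and its "arguments". arm_command: Moves the arm, as the interface text tells. Its arguments: {"type":"object","properties":{"steps":{"type":"array","items":{"type":"array","items":{"type":"number"}}}},"required":["steps"]}

```bash
mkdir -p pics
cat > h.py <<'E'
from station import *
import numpy as np, cv2
def KD(f): return np.array([[f["fx"],0,f["cx"]],[0,f["fy"],f["cy"]],[0,0,1.]]),np.array(f["dist_coeffs"],float)
def ray(f,xy):
    K,D=KD(f); p=cv2.undistortPoints(np.array([[xy]],float),K,D)[0,0]
    return np.array(f["eye"],float),np.array(f["attitude"])@np.array([p[0],p[1],1.])
def onz(f,xy,z):
    e,d=ray(f,xy); return e+d*(z-e[2])/d[2]
def proj(f,P):
    K,D=KD(f);R=np.array(f["attitude"]).T;t=-R@np.array(f["eye"])
    return cv2.projectPoints(np.array(P,float).reshape(-1,3),cv2.Rodrigues(R)[0],t,K,D)[0].reshape(-1,2)
def tri(obs):
    A=np.zeros((3,3));b=np.zeros(3)
    for f,xy in obs:
        e,d=ray(f,xy);d=d/np.linalg.norm(d);M=np.eye(3)-np.outer(d,d);A+=M;b+=M@e
    p=np.linalg.solve(A,b); return p
def save(f,n,im=None): cv2.imwrite("pics/"+n,cv2.cvtColor(f["image"] if im is None else im,cv2.COLOR_RGB2BGR))
E
python3 - <<'E'
from h import *
np.set_printoptions(precision=3,suppress=True)
t=grab_frame("top");s=grab_frame("scene")
save(t,"a.png",np.vstack([t["image"],s["image"]])[:, :])
im=np.hstack([t["image"],s["image"]]);
cv2.imwrite("pics/top.png",cv2.cvtColor(cv2.resize(t["image"],(800,600)),cv2.COLOR_RGB2BGR));save(s,"scene.png")
for n in ["tray","tray_floor","packed_plate","l_plate","l_plate_rib","bar_plate"]:
    for nm,f,z in (("top",t,0),("scene",s,0)):
        z={"tray_floor":.004,"packed_plate":.004,"l_plate_rib":.04}.get(n,0)
        for o in pinpoint(n,f): print(n,nm,np.array(o["xy"]).round(1),round(o["confidence"],2),onz(f,o["xy"],z))
print(t["eye"],s["eye"]);o=observe();print(o["tcp_pos"],o["tool_rot"],o["width"],o["time"])
E
```

```text
tray top [291.3 193.4] 0.87 [ 0.568 -0.031  0.   ]
tray top [385.4 223.7] 0.51 [ 0.466 -0.344  0.   ]
tray scene [227.8 216.9] 0.88 [ 0.572 -0.025  0.   ]
tray_floor top [289.3 192.5] 0.63 [ 0.57  -0.024  0.004]
tray_floor scene [227.7 213.1] 0.55 [ 0.56  -0.018  0.004]
packed_plate top [300.5 190.2] 0.55 [ 0.578 -0.062  0.004]
packed_plate scene [217.9 219.6] 0.74 [ 0.573 -0.06   0.004]
l_plate top [285.2 256.7] 0.78 [ 0.359 -0.01   0.   ]
l_plate top [402.  277.1] 0.71 [ 0.288 -0.398  0.   ]
l_plate top [385.3 221.4] 0.61 [ 0.473 -0.344  0.   ]
l_plate scene [ 80.6 206.3] 0.89 [ 0.286 -0.383  0.   ]
l_plate scene [114.5 232.6] 0.83 [ 0.468 -0.341  0.   ]
l_plate scene [200.1 180.7] 0.77 [0.343 0.003 0.   ]
l_plate scene [153.9 195.5] 0.44 [ 0.347 -0.167  0.   ]
l_plate_rib top [384.7 224.5] 0.92 [ 0.463 -0.329  0.04 ]
l_plate_rib top [400.  281.2] 0.82 [ 0.281 -0.377  0.04 ]
l_plate_rib top [283.5 254.5] 0.74 [ 0.369 -0.002  0.04 ]
l_plate_rib top [290.5 192.9] 0.45 [ 0.566 -0.026  0.04 ]
l_plate_rib scene [113.6 217.3] 0.94 [ 0.45  -0.332  0.04 ]
l_plate_rib scene [ 80.7 190.3] 0.88 [ 0.26  -0.368  0.04 ]
l_plate_rib scene [203.6 172.2] 0.71 [0.36  0.009 0.04 ]
bar_plate top [176.6 208.5] 0.88 [0.518 0.351 0.   ]
bar_plate scene [315.1 177.3] 0.8 [0.53  0.354 0.   ]
[0.471 0.061 1.271] [ 1.571 -0.625  0.84 ]
[0.207 0.483 0.239] [[-0.919  0.394  0.   ]
 [ 0.394  0.919  0.   ]
 [-0.     0.    -1.   ]] 0.08825487528444974 0.7
```

View pics/top.png

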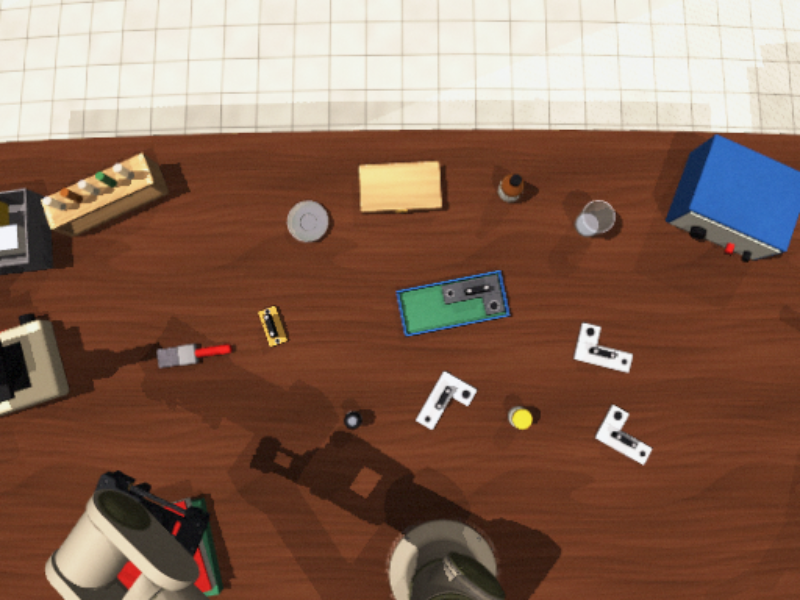

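View pics/scene.png

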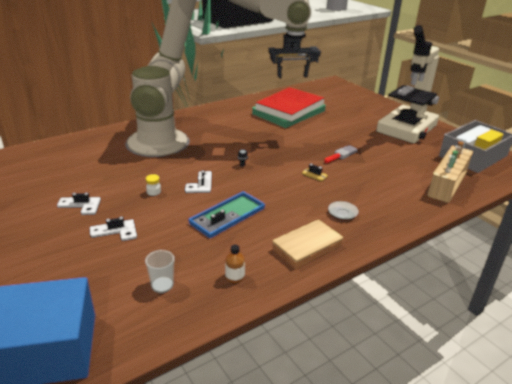

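```bash
cat >> h.py <<'E'
from scipy.optimize import minimize
def B(x0,x1,y0,y1,z0,z1): return np.array([[x,y,z] for x in(x0,x1) for y in(y0,y1) for z in(z0,z1)])/1000.
LP=[B(-60,60,-40,0,0,10),B(-60,-20,-40,40,0,10),B(-35,15,-21,-9,10,40)]
BP=[B(-20,20,-40,40,0,10),B(-6,6,-25,25,10,40)]
TR=[B(-112,112,-49.5,49.5,0,18)]
S=4
def render(f,boxes,x,y,a,z):
    c,s=np.cos(a),np.sin(a);R=np.array([[c,-s,0],[s,c,0],[0,0,1]]);m=np.zeros((384*S,512*S),np.uint8)
    for b in boxes:
        p=proj(f,b@R.T+[x,y,z]); h=cv2.convexHull(((p+.5)*S*16-8).round().astype(np.int32)); cv2.fillConvexPoly(m,h,255,shift=4)
    return cv2.resize(m,(512,384),interpolation=cv2.INTER_AREA)/255.
def fit(views,boxes,x0,z=None):
    """views [(frame,mask)]; x0=(x,y,a[,z]); z fixed if given. returns params, mean IoU"""
    def cost(p):
        zz=p[3] if z is None else z; c=0
        for f,m in views:
            r=render(f,boxes,p[0],p[1],p[2],zz); c+=1-np.minimum(r,m).sum()/np.maximum(r,m).sum()
        return c/len(views)
    p=np.array(x0,float); st=np.array([.01,.01,.15,.01])[:len(p)]
    for k in range(2):
        r=minimize(cost,p,method="Nelder-Mead",options=dict(initial_simplex=np.vstack([p]+[p+st*e*.6**k for e in np.eye(len(p))]),xatol=1e-5,fatol=1e-5,maxiter=250));p=r.x
    return p,1-r.fun
def near(thing,f,P,maxpx=40):
    """outline nearest to expected world point"""
    q=proj(f,P)[0]; L=[o for o in outline_of(thing,f) if np.hypot(*(np.array(o["xy"])-q))<maxpx]
    return max(L,key=lambda o:o["confidence"])["pixels"].astype(float) if L else None
E
python3 - <<'E'
from h import *
np.set_printoptions(precision=4,suppress=True)
t=grab_frame("top");s=grab_frame("scene")
for n,P,bx,a,z in [("l_plate",[.47,-.34,0],LP,-1.75,0),("bar_plate",[.52,.352,0],BP,.2,0),("tray",[.57,-.026,0],TR,1.7,0)]:
    V=[(f,near(n,f,P,15)) for f in(t,s)]
    print(n,[None if m is None else m.sum() for _,m in V]);V=[v for v in V if v[1] is not None]
    print(fit(V,bx,P[:2]+[a],z=0),fit(V,bx,P[:2]+[a,0]))
save(t,"crop.png",cv2.resize(t["image"][190:310,250:430],(720,480),interpolation=cv2.INTER_CUBIC))
E
```

```text
l_plate [np.float64(557.0), np.float64(667.0)]
(array([ 0.4707, -0.3458, -1.8285]), np.float64(0.8950733384363885)) (array([ 0.4709, -0.3457, -1.8252,  0.0003]), np.float64(0.8959471978465279))
bar_plate [np.float64(330.0), np.float64(246.0)]
(array([0.5011, 0.3651, 0.2428]), np.float64(0.47006320830568826)) (array([ 0.5174,  0.3574, -1.2511,  0.0015]), np.float64(0.8959014056858836))
tray [np.float64(1458.0), np.float64(1259.0)]
(array([ 0.565 , -0.0218,  1.7654]), np.float64(0.6841111014042676)) (array([ 0.5653, -0.0216,  1.7584,  0.0001]), np.float64(0.6841805697652708))
```

View pics/crop.png

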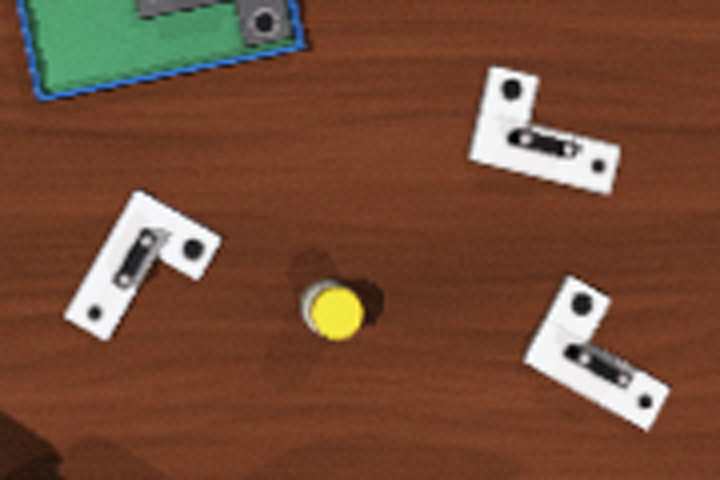

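L-plate candidates (top view pixels): A (285,256), r≈0.36 m from the base; B (385,222), r≈0.58 m; C (401,279), r≈0.49 m. The crop shows all three with the same handedness, and B is farthest, so B is the one meant. I turn the tool first, then pass over the tray to measure it.

Emit:
{"name": "arm_command", "arguments": {"steps": [[100,0,0,-0.005,0,0,0.1183],[100,0,0,-0.005,0,0,0.1183],[100,0,0,-0.005,0,0,0.1183],[100,0,0,-0.005,0,0,0.1183],[100,0,0,-0.005,0,0,0.1183],[100,0,0,-0.005,0,0,0.1183],[100,0,0,-0.005,0,0,0.1183],[100,0,0,-0.005,0,0,0.1183],[100,0,0,-0.005,0,0,0.1183],[100,0,0,-0.005,0,0,0.1183],[100,0,0,-0.005,0,0,0.1183],[100,0,0,-0.005,0,0,0.1183]]}}

```text
time: 2.1
tcp_pos: [0.2068, 0.4826, 0.299]
tool_rot: [[0.257, 0.967, -0.0], [0.967, -0.257, -0.0], [-0.0, -0.0, -1.0]]
contact_force: [-0.6, 0.8, 0.1]
width: 0.0884
```

Emit:
{"name": "arm_command", "arguments": {"steps": [[100,-0.02,0.024,0,0,0,0],[100,-0.02,0.024,0,0,0,0],[100,-0.02,0.024,0,0,0,0],[100,-0.02,0.024,0,0,0,0],[100,-0.02,0.024,0,0,0,0],[100,-0.02,0.024,0,0,0,0],[100,-0.02,0.024,0,0,0,0],[100,-0.02,0.024,0,0,0,0],[100,-0.02,0.024,0,0,0,0],[100,-0.02,0.024,0,0,0,0]]}}

```text
time: 2.93
tcp_pos: [0.3896, 0.2274, 0.2989]
tool_rot: [[0.251, 0.968, 0.0], [0.968, -0.251, 0.0], [0.0, 0.0, -1.0]]
contact_force: [0.8, -0.1, 0.3]
width: 0.088
```

Emit:
{"name": "arm_command", "arguments": {"steps": [[100,-0.02,0.024,0,0,0,0],[100,-0.02,0.024,0,0,0,0],[100,-0.02,0.024,0,0,0,0],[100,-0.02,0.024,0,0,0,0],[100,-0.02,0.024,0,0,0,0],[100,-0.02,0.024,0,0,0,0],[100,-0.02,0.024,0,0,0,0],[100,-0.02,0.024,0,0,0,0],[100,-0.02,0.024,0,0,0,0],[100,-0.02,0.024,0,0,0,0],[100,0,0,0,0,0,0]]}}

```text
time: 3.85
tcp_pos: [0.5729, -0.0292, 0.2975]
tool_rot: [[0.255, 0.967, -0.001], [0.967, -0.255, -0.001], [-0.001, -0.001, -1.0]]
contact_force: [0.1, -1.0, -0.5]
width: 0.0886
```

Run:
```python
from h import *
np.set_printoptions(precision=4,suppress=True)
w=grab_frame("wrist");t=grab_frame("top");o=observe();print(o["time"],o["tcp_pos"],w["eye"],np.array(w["attitude"]))
save(w,"w1.png")
tw=near("tray",w,[.567,-.024,0],250);pw=near("packed_plate",w,[.577,-.06,0],200)
np.savez("w1.npz",tw=tw if tw is not None else 0,pw=pw if pw is not None else 0)
im=w["image"].copy()
if tw is not None: im[...,0]=np.where(tw>0,255,im[...,0])
if pw is not None: im[...,2]=np.where(pw>0,255,im[...,2])
save(w,"w1m.png",im)
if tw is not None and pw is not None:
    m=np.maximum(tw,pw); c,n=cv2.findContours(m.astype(np.uint8),cv2.RETR_EXTERNAL,cv2.CHAIN_APPROX_NONE); mm=np.zeros((384,512),np.uint8);cv2.drawContours(mm,c,-1,1,-1)
    TP=TR
    print(fit([(w,mm)],TP,[.566,-.022,1.74],z=0)); print(fit([(w,pw)],LP,[.577,-.06,1.74],z=.004))
```

```text
3.95 [ 0.5712 -0.0257  0.2982] [0.5954 0.0499 0.4435] [[ 0.9676 -0.2394 -0.0805]
 [-0.2525 -0.9186 -0.3041]
 [-0.0011  0.3145 -0.9492]]
(array([ 0.5689, -0.0222,  1.7643]), np.float64(0.9830549612764773))
(array([ 0.5788, -0.0658,  1.7742]), np.float64(0.9400181782039083))
```

View pics/w1m.png

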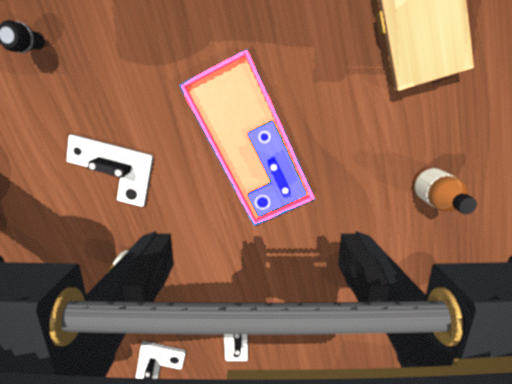

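Tray and packed plate show clearly (tray centre about pixel (250,137)). The fits agree with the stated fit: packed plate at (-44.7, -1.3) mm in the tray frame, against (-44.5, -2) from the text. Now over to plate B.

Emit:
{"name": "arm_command", "arguments": {"steps": [[60,-0.0325,-0.003,0.008,0,0,0],[60,-0.0325,-0.003,0.008,0,0,0],[60,-0.0325,-0.003,0.008,0,0,0],[60,-0.0325,-0.003,0.008,0,0,0],[60,-0.0325,-0.003,0.008,0,0,0],[60,-0.0325,-0.003,0.008,0,0,0],[60,-0.0325,-0.003,0.008,0,0,0],[60,-0.0325,-0.003,0.008,0,0,0],[60,-0.0325,-0.003,0.008,0,0,0],[60,-0.0325,-0.003,0.008,0,0,0],[60,0,0,0,0,0,0],[60,0,0,0,0,0,0]]}}

```text
time: 5.05
tcp_pos: [0.4601, -0.332, 0.2186]
tool_rot: [[0.252, 0.968, -0.0], [0.968, -0.252, 0.001], [0.0, -0.0, -1.0]]
contact_force: [-0.1, 0.5, -0.1]
width: 0.0527
```

```bash
cat > m.py <<'E'
from h import *
np.set_printoptions(precision=4,suppress=True)
def delta(target,yaw):
    """shift along current tool axes and turn about tool z to put TCP at target with tool y at world yaw"""
    o=observe();R=np.array(o["tool_rot"]);d=np.array(target)-o["tcp_pos"];cy=np.arctan2(R[1,1],R[0,1]);dy=(yaw-cy+np.pi)%(2*np.pi)-np.pi
    print("t",o["time"],"tcp",np.array(o["tcp_pos"]),"R",R.round(3).tolist(),"shift(tool)",R.T@d,"turn z",-dy)
def loc(p,q):
    c,s=np.cos(p[2]),np.sin(p[2]);return np.array([p[0]+c*q[0]-s*q[1],p[1]+s*q[0]+c*q[1]])
E
python3 - <<'E'
from m import *
w=grab_frame("wrist");t=grab_frame("top");s=grab_frame("scene")
P=[.471,-.346,0]
m=near("l_plate",w,P,80);a,i=fit([(w,m)],LP,[.471,-.346,-1.826],z=0);print("wrist",a,i,m.sum())
mt=near("l_plate",t,P,15);ms=near("l_plate",s,P,15)
V=[(f,k) for f,k in((w,m),(s,ms),(t,mt)) if k is not None];b,i=fit(V[:2],LP,list(a)+[0]);print("2view",b,i)
r=loc(a,[-.010,-.015]);print("rib",r)
ob=[]
for f in(w,s):
    q=proj(f,[[*r,.04]])[0]; L=[o for o in pinpoint("l_plate_rib",f) if np.hypot(*(np.array(o["xy"])-q))<25]
    if L: ob.append((f,L[0]["xy"]))
if len(ob)>1: print("tri rib",tri(ob), onz(w,ob[0][1],.04))
delta([*r,.014],a[2]+np.pi/2)
c=w["image"].copy();mr=render(w,LP,*a,0);e=cv2.Canny((mr*255).astype(np.uint8),100,200);c[e>0]=[255,0,0];save(w,"w2.png",c)
E
```

```text
wrist [ 0.4743 -0.3463 -1.8187] 0.9713774228202772 4621.0
2view [ 0.4742 -0.3461 -1.8212  0.0007] 0.913113939805459
rib [ 0.4622 -0.3329]
tri rib [ 0.4618 -0.3345  0.0506] [ 0.4634 -0.3319  0.04  ]
t 5.45 tcp [ 0.4609 -0.3315  0.219 ] R [[0.25, 0.968, 0.0], [0.968, -0.25, -0.0], [-0.0, 0.0, -1.0]] shift(tool) [-0.0009  0.0016  0.205 ] turn z -0.004600145098939024
```

View pics/w2.png

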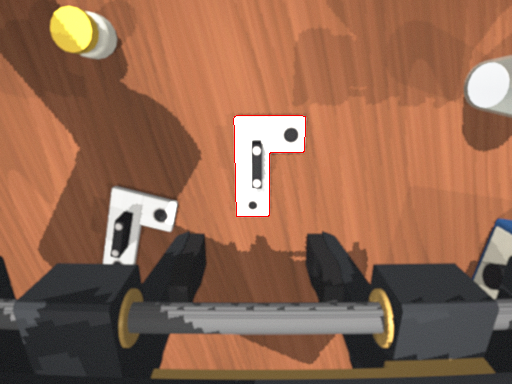

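Emit:
{"name": "arm_command", "arguments": {"steps": [[60,0,0.001,0.02,0,0,-0.004],[60,0,0,0.03,0,0,0],[60,0,0,0.03,0,0,0],[60,0,0,0.03,0,0,0],[60,0,0,0.03,0,0,0],[60,0,0,0.03,0,0,0],[60,0,0,0.02,0,0,0],[60,0,0,0.008,0,0,0],[60,0,0,0.005,0,0,0],[60,0,0,0,0,0,0],[60,0,0,0,0,0,0]]}}

```text
time: 6.37
tcp_pos: [0.462, -0.3328, 0.0169]
tool_rot: [[0.247, 0.969, 0.001], [0.969, -0.247, -0.001], [-0.001, 0.002, -1.0]]
contact_force: [-0.1, -0.1, -0.7]
width: 0.0531
```

Emit:
{"name": "arm_command", "arguments": {"steps": [[0,0,0,0,0,0,0],[0,0,0,0,0,0,0],[0,0,0,0,0,0,0],[0,0,0,0,0,0,0],[0,0,0,0,0,0,0],[0,0,0,0,0,0,0],[0,0,0,0,0,0,0],[0,0,0,0,0,0,0],[0,0,0,0,0,0,0],[0,0,0,0,0,0,0]]}}

```text
time: 7.2
tcp_pos: [0.4615, -0.3324, 0.0158]
tool_rot: [[0.247, 0.969, -0.0], [0.969, -0.247, -0.0], [-0.0, 0.0, -1.0]]
contact_force: [-0.6, 0.7, 1.2]
width: 0.0115
```

Emit:
{"name": "arm_command", "arguments": {"steps": [[0,0,0,-0.01,0,0,0],[0,0,0,-0.02,0,0,0],[0,0,0,-0.03,0,0,0],[0,0,0,-0.03,0,0,0],[0,0,0,-0.02,0,0,0],[0,0,0,-0.01,0,0,0]]}}

```text
time: 7.7
tcp_pos: [0.4621, -0.333, 0.1391]
tool_rot: [[0.247, 0.969, 0.003], [0.969, -0.247, -0.003], [-0.002, 0.004, -1.0]]
contact_force: [0.9, -0.0, -0.9]
width: 0.0119
```

Emit:
{"name": "arm_command", "arguments": {"steps": [[0,0.022,0.0008,0,0,0,0],[0,0.034,0.0008,0,0,0,0],[0,0.034,0.0008,0,0,0,0],[0,0.034,0.0008,0,0,0,0],[0,0.034,0.0008,0,0,0,0],[0,0.034,0.0008,0,0,0,0],[0,0.034,0.0008,0,0,0,0],[0,0.034,0.0008,0,0,0,0],[0,0.034,0.0008,0,0,0,0],[0,0.022,0.0008,0,0,0,0],[0,0.012,0.0008,0,0,0,0]]}}

```text
time: 8.62
tcp_pos: [0.551, -0.0142, 0.1353]
tool_rot: [[0.245, 0.97, -0.001], [0.97, -0.245, 0.001], [0.0, -0.001, -1.0]]
contact_force: [0.1, -0.4, -1.3]
width: 0.0118
```

Emit:
{"name": "arm_command", "arguments": {"steps": [[0,0,0,0,0,0,-0.05],[0,0,0,0,0,0,-0.07],[0,0,0,0,0,0,-0.07],[0,0,0,0,0,0,-0.07],[0,0,0,0,0,0,-0.07],[0,0,0,0,0,0,-0.07],[0,0,0,0,0,0,-0.04],[0,0,0,0,0,0,0],[0,0,0,0,0,0,0]]}}

```text
time: 9.37
tcp_pos: [0.5508, -0.0172, 0.1354]
tool_rot: [[-0.187, 0.982, -0.001], [0.982, 0.187, 0.0], [0.0, -0.001, -1.0]]
contact_force: [-0.1, 0.3, -0.0]
width: 0.0117
```

Run:
```python
from m import *
T=np.array([.5689,-.0222,1.7643])
w=grab_frame("wrist");o=observe();z=o["tcp_pos"][2];print(o["width"])
zp=z-.0158
L=outline_of("l_plate",w);print([(np.array(l["xy"]),round(l["confidence"],2),l["pixels"].sum()) for l in L])
delta([*loc(T,[.0093,.0165]),.02],T[2]+np.pi*1.5)
R=np.array(o["tool_rot"]);yaw=np.arctan2(R[1,1],R[0,1])-np.pi/2
g=np.array([*o["tcp_pos"][:2],yaw]);g[:2]=loc(g,[.010,.015])
im=w["image"].copy()
for bx,p,zz,c in((LP,g,zp,[255,0,0]),(TR,T,0,[255,255,0])):
    e=cv2.Canny((render(w,bx,*p,zz)*255).astype(np.uint8),100,200);im[e>0]=c
save(w,"w3.png",im)
if L:
    m=max(L,key=lambda l:l["pixels"].sum())["pixels"].astype(float)
    print("nominal",g,"fit",fit([(w,m)],LP,g,z=zp))
```

```text
0.011793752137116446
[(array([ 56.1, 125.8]), 0.73, np.int64(8461)), (array([268. , 198.7]), 0.59, np.int64(14221))]
t 9.4667 tcp [ 0.5509 -0.017   0.1356] R [[-0.188, 0.982, -0.0], [0.982, 0.188, 0.0], [0.0, -0.0, -1.0]] shift(tool) [0.0008 0.0002 0.1156] turn z -0.004665891353653251
nominal [ 0.5675 -0.0241 -1.3823] fit (array([ 0.5693, -0.0254, -1.3777]), np.float64(0.7072275046732709))
```

View pics/w3.png

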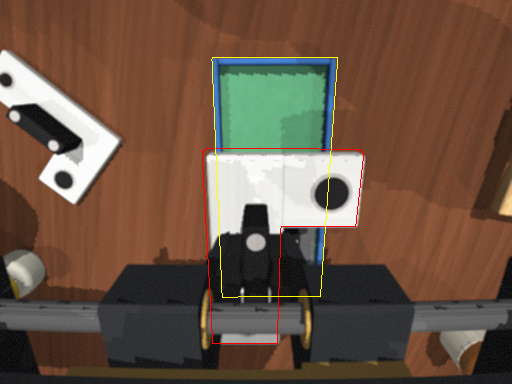

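The held plate's foot end (row ~153) is about 4 px, or 2 mm, from its nominal position. The tray outline matches. I lower it and check again from close up.

Emit:
{"name": "arm_command", "arguments": {"steps": [[0,0.0008,0,0.01,0,0,-0.0045],[0,0,0,0.02,0,0,0],[0,0,0,0.025,0,0,0],[0,0,0,0.02,0,0,0],[0,0,0,0.007,0,0,0],[0,0,0,0,0,0,0],[0,0,0,0,0,0,0]]}}

```text
time: 10.05
tcp_pos: [0.5511, -0.016, 0.0541]
tool_rot: [[-0.193, 0.981, 0.0], [0.981, 0.193, -0.0], [-0.0, 0.0, -1.0]]
contact_force: [0.1, 0.8, -1.6]
width: 0.0118
```

Run:
```python
from m import *
T=np.array([.5689,-.0222,1.7643])
w=grab_frame("wrist");o=observe();z=o["tcp_pos"][2]
zp=z-.0158
delta([*loc(T,[.0093,.0165]),.02],T[2]+np.pi*1.5)
R=np.array(o["tool_rot"]);yaw=np.arctan2(R[1,1],R[0,1])-np.pi/2
g=np.array([*o["tcp_pos"][:2],yaw]);g[:2]=loc(g,[.010,.015])
im=w["image"].copy()
for bx,p,zz,c in((LP[:2],g,zp,[255,0,0]),(TR,T,0,[255,255,0]),([B(-107,107,-44.5,44.5,18,18.01)],T,0,[255,0,255])):
    e=cv2.Canny((render(w,bx,*p,zz)*255).astype(np.uint8),100,200);im[e>0]=c
save(w,"w4.png",np.hstack([cv2.resize(w["image"][40:300,180:400],None,fx=1.8,fy=2),cv2.resize(im[40:300,180:400],None,fx=1.8,fy=2)]))
hsv=cv2.cvtColor(w["image"],cv2.COLOR_RGB2HSV);white=((hsv[...,1]<60)&(hsv[...,2]>150)).astype(float)
vis=np.zeros((384,512));vis[60:225,190:380]=1
K=[(w,white*vis)]
import h
r0=h.render
h.render=lambda *a:r0(*a)*vis
print("nominal",g,"fit white",h.fit(K,LP[:2],g,z=zp))
```

```text
t 10.1 tcp [ 0.5515 -0.0161  0.0547] R [[-0.194, 0.981, 0.002], [0.981, 0.194, -0.0], [-0.001, 0.001, -1.0]] shift(tool) [-0.     -0.0006  0.0347] turn z 0.0013666872544657593
nominal [ 0.5681 -0.023  -1.3759] fit white (array([ 0.5698, -0.0245, -1.3729]), np.float64(0.8522411434206779))
```

View pics/w4.png

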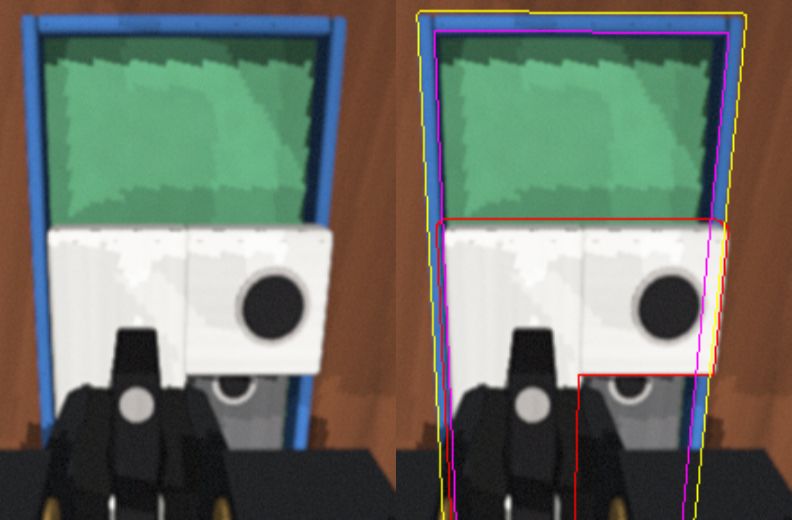

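Run:
```python
from m import *
from scipy.optimize import least_squares
from scipy.spatial.transform import Rotation as Ro
f=grab_frame("wrist");o=observe();R=np.array(o["tool_rot"]);yaw=np.arctan2(R[1,1],R[0,1])-np.pi/2
tcp=np.array(o["tcp_pos"]); print(tcp)
g=f["image"];gray=cv2.cvtColor(g,cv2.COLOR_RGB2GRAY)
hsv=cv2.cvtColor(g,cv2.COLOR_RGB2HSV)
# edge profile: column 230 & 300 rows (far edge), row 180 cols(left,right), col 320 (near edge)
for c in(230,270,300,345): print("col",c,gray[148:164,c])
for c in(300,320,345): print("col",c,gray[210:234,c])
print("row",gray[175,200:212],gray[175,352:368]); print("row215",gray[215,202:214],gray[215,350:366]); print("row235",gray[235,272:290])
L=np.array([[-60,-40,10],[-60,40,10],[-20,40,0],[-20,0,0]])/1000.
def wp(p,q):
    A=Ro.from_euler("z",yaw+p[3]).as_matrix()@Ro.from_euler("yx",[p[4],p[5]]).as_matrix()
    return (q-[-.01,-.015,.0158])@A.T+tcp+p[:3]
U=np.array([[206.7,154.5],[363.9,154.5],[357.2,227],[283.3,227]])
for nm,w in(("tilt",[.001,.001,.001,.01,.1,.1]),("flat",[.004,.004,.006,.02,1e-5,1e-5])):
    r=least_squares(lambda p:np.r_[(proj(f,wp(p,L))-U).ravel(),p/np.array(w)*.5],np.zeros(6));print(nm,r.x,r.fun[:8],r.cost)
print(proj(f,wp(np.zeros(6),L)))
```

```text
[ 0.5516 -0.0161  0.0549]
col 230 [124 121 122 128 143 163 188 231 247 251 251 251 251 251 250 244]
col 270 [120 118 119 132 145 160 189 229 246 248 248 244 235 243 248 249]
col 300 [131 132 129 132 142 154 175 218 243 248 248 248 249 249 248 248]
col 345 [ 85 101 120 123 142 155 179 207 230 234 237 237 240 241 240 242]
col 300 [241 242 241 242 243 244 244 244 243 241 239 238 239 241 241 240 209 147
  92  92 112 132 151 171]
col 320 [217 231 241 243 244 245 245 244 244 242 240 240 239 241 242 238 209 142
 103 101 135 176 182 179]
col 345 [242 243 244 243 245 245 245 245 244 243 243 240 241 241 243 240 207 125
  59  48  47  54  57  57]
row [112 116 114 107  88  65  97 156 201 223 229 231] [240 241 240 241 241 242 241 241 241 231 192 128  88  75  75  78]
row215 [110 113 111 108  93  70  94 153 200 223 230 230] [246 246 246 246 247 245 245 236 187 115  82  76  81  82  79  82]
row235 [42 40 45 44 35 26 29 35 37 39 28 30 35 33 30 37 30 34]
tilt [ 0.0008 -0.0004  0.0025  0.0253 -0.1802  0.1037] [ 0.2652  0.1801  0.174   0.1917 -0.6833  0.4464  0.1177 -1.0421] 3.1521524692596143
flat [ 0.0022 -0.0013  0.0028  0.0019 -0.      0.    ] [-1.9472  2.7508  4.7208  2.9405 -2.8445 -3.3671 -0.3156 -3.1982] 36.10368087963759
[[201.7482 152.57  ]
 [363.3632 153.0554]
 [349.8126 219.0039]
 [279.2609 219.0175]]
```

Run:
```python
from m import *
from scipy.optimize import least_squares
from scipy.spatial.transform import Rotation as Ro
f=grab_frame("wrist");o=observe();R=np.array(o["tool_rot"]);yaw=np.arctan2(R[1,1],R[0,1])-np.pi/2
tcp=np.array(o["tcp_pos"])
L=np.array([[-60,-40,10],[-60,40,10],[-20,40,10],[-20,0,10]])/1000.
def wp(p,q):
    A=Ro.from_euler("z",yaw+p[3]).as_matrix()@Ro.from_euler("yx",[p[4],p[5]]).as_matrix()
    return (q-[-.01,-.015,.0158])@A.T+tcp+p[:3]
U=np.array([[206.5,154.7],[364.3,154.7],[358,226.5],[283.3,226.5]])
print(proj(f,wp(np.zeros(6),L)))
for nm,w in(("tilt",[.001,.001,.001,.01,.1,.1]),("flat",[.004,.004,.006,.02,1e-5,1e-5]),("flatz",[.004,.004,.0005,.02,1e-5,1e-5])):
    r=least_squares(lambda p:np.r_[(proj(f,wp(p,L))-U).ravel(),p/np.array(w)*.5],np.zeros(6));print(nm,r.x,r.fun[:8],r.cost)
s=grab_frame("scene");save(s,"s5.png",cv2.resize(s["image"][150:250,160:300],(784,560),interpolation=cv2.INTER_CUBIC))
```

```text
[[201.559  152.3399]
 [362.9672 152.8125]
 [354.7703 226.2478]
 [280.3639 226.3208]]
tilt [ 0.0022 -0.0008 -0.0014  0.004  -0.0237  0.0002] [-0.2992 -0.4942  0.3138 -0.6383 -0.7415  0.3818  0.4494  0.7295] 2.1331537736117823
flat [ 0.0025 -0.0012 -0.0025  0.0052 -0.      0.    ] [-0.1162  0.0144  0.5096 -0.331  -1.0088 -0.0542  0.5612  0.3782] 1.019647679203069
flatz [ 0.0022 -0.0008 -0.0012  0.0051 -0.     -0.    ] [-0.9358 -0.2331  1.0676 -0.5619 -0.5638  0.3105  0.4191  0.7406] 2.5886957644646453
```

View pics/s5.png

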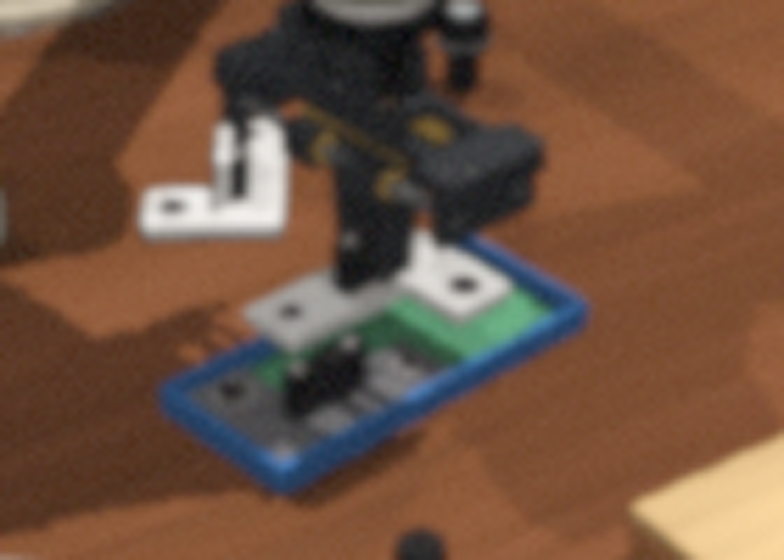

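The held plate lies flat but about 2.2 mm off across the jaws, consistent with a small camera bias that the tray measurement shares. I correct relative to the tray and lower.

Emit:
{"name": "arm_command", "arguments": {"steps": [[0,0.0006,-0.0028,0,0,0,0.005],[0,0,0,0.008,0,0,0],[0,0,0,0.008,0,0,0],[0,0,0,0.006,0,0,0],[0,0,0,0.004,0,0,0],[0,0,0,0.003,0,0,0],[0,0,0,0.002,0,0,0],[0,0,0,0,0,0,0],[0,0,0,0,0,0,0]]}}

```text
time: 11.0
tcp_pos: [0.5481, -0.0159, 0.0228]
tool_rot: [[-0.189, 0.982, 0.0], [0.982, 0.189, -0.0], [-0.0, 0.0, -1.0]]
contact_force: [0.3, -0.5, -0.8]
width: 0.0119
```

Emit:
{"name": "arm_command", "arguments": {"steps": [[0,0,0,0.001,0,0,0],[0,0,0,0.001,0,0,0],[0,0,0,0.001,0,0,0],[0,0,0,0.0005,0,0,0],[0,0,0,0,0,0,0],[0,0,0,0,0,0,0]]}}

```text
time: 11.5
tcp_pos: [0.5481, -0.0159, 0.0198]
tool_rot: [[-0.189, 0.982, 0.0], [0.982, 0.189, -0.0], [-0.0, 0.0, -1.0]]
contact_force: [-2.5, 1.1, 5.5]
width: 0.012
```

Contact came at the expected height (5.5 N), so I release and rise.

Emit:
{"name": "arm_command", "arguments": {"steps": [[40,0,0,-0.0005,0,0,0],[40,0,0,0,0,0,0],[40,0,0,0,0,0,0],[40,0,0,0,0,0,0],[40,0,0,0,0,0,0],[40,0,0,0,0,0,0],[40,0,0,-0.01,0,0,0],[40,0,0,-0.03,0,0,0],[40,0,0,-0.035,0,0,0],[40,0,0,-0.035,0,0,0],[40,0,0,-0.035,0,0,0],[40,0,0,-0.035,0,0,0]]}}

```text
time: 12.5
tcp_pos: [0.5476, -0.0158, 0.2024]
tool_rot: [[-0.189, 0.982, 0.001], [0.982, 0.189, -0.0], [-0.0, 0.001, -1.0]]
contact_force: [0.6, -0.2, -0.7]
width: 0.0351
```

Run:
```python
from m import *
T=np.array([.5689,-.0222,1.7643])
w=grab_frame("wrist")
G=T.copy();G[:2]=loc(T,[-.0007,.0015]);G[2]-=np.pi
Pp=T.copy();Pp[:2]=loc(T,[-.0445,-.002])
def rel(p): 
    c,s=np.cos(T[2]),np.sin(T[2]);d=p[:2]-T[:2];return (np.array([c*d[0]+s*d[1],-s*d[0]+c*d[1]])*1000).round(1),np.degrees((p[2]-T[2]+.5)%np.pi-.5).round(2)
ml=near("l_plate",w,[*G[:2],.01],60);mp=near("packed_plate",w,[*Pp[:2],.01],60)
for n,m,p in(("l",ml,G),("packed",mp,Pp)):
    if m is None: print(n,"none");continue
    q,i=fit([(w,m)],LP,p,z=.004);print(n,q,i,m.sum(),rel(q))
# bar
b=np.array([.5174,.3574,-1.2511]);delta([b[0],b[1],.2],b[2]+np.pi)
save(w,"w6.png",cv2.resize(w["image"],(768,576)))
```

```text
l [ 0.5665 -0.0236 -1.3776] 0.9708128151883716 5161.0 (array([-1. ,  2.6]), np.float64(-0.02))
packed [ 0.579  -0.0651  1.7658] 0.9000910349488465 4253.0 (array([-44.1,  -1.7]), np.float64(0.09))
t 12.65 tcp [ 0.5488 -0.016   0.2027] R [[-0.189, 0.982, 0.006], [0.982, 0.189, -0.001], [-0.002, 0.005, -1.0]] shift(tool) [0.3727 0.0397 0.0021] turn z -1.7004702081222494
```

View pics/w6.png

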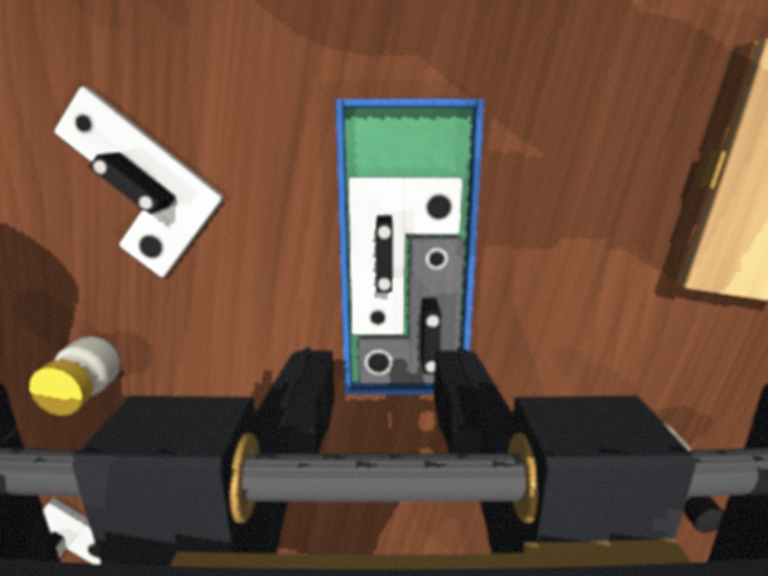

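The aluminium plate is flat and nested, at tray (-1.0, 2.6) mm, and the packed plate is unmoved. The green room for the bar is free. Now the brass bar.

Emit:
{"name": "arm_command", "arguments": {"steps": [[40,0.025,0.0036,0,0,0,0],[40,0.035,0.0036,0,0,0,0],[40,0.035,0.0036,0,0,0,0],[40,0.035,0.0036,0,0,0,0],[40,0.035,0.0036,0,0,0,0],[40,0.035,0.0036,0,0,0,0],[40,0.035,0.0036,0,0,0,0],[40,0.035,0.0036,0,0,0,0],[40,0.035,0.0036,0,0,0,0],[40,0.035,0.0036,0,0,0,0],[40,0.025,0.0036,0,0,0,0],[40,0.008,0,0,0,0,0]]}}

```text
time: 13.65
tcp_pos: [0.5151, 0.3608, 0.1981]
tool_rot: [[-0.192, 0.981, -0.002], [0.981, 0.192, -0.0], [0.0, -0.002, -1.0]]
contact_force: [-0.3, -0.8, -0.2]
width: 0.0355
```

Emit:
{"name": "arm_command", "arguments": {"steps": [[40,0,0,0,0,0,-0.12],[40,0,0,0,0,0,-0.12],[40,0,0,0,0,0,-0.12],[40,0,0,0,0,0,-0.12],[40,0,0,0,0,0,-0.12],[40,0,0,0,0,0,-0.12],[40,0,0,0,0,0,-0.12],[40,0,0,0,0,0,-0.12],[40,0,0,0,0,0,-0.12],[40,0,0,0,0,0,-0.12],[40,0,0,0,0,0,-0.12],[40,0,0,0,0,0,-0.12]]}}

```text
time: 14.65
tcp_pos: [0.5163, 0.3568, 0.1987]
tool_rot: [[-0.998, -0.064, -0.002], [-0.064, 0.998, -0.001], [0.002, -0.001, -1.0]]
contact_force: [0.1, -0.0, 0.9]
width: 0.035
```

Emit:
{"name": "arm_command", "arguments": {"steps": [[40,0,0,0,0,0,-0.12],[40,0,0,0,0,0,-0.12],[40,0,0,0,0,0,-0.02],[40,0,0,0,0,0,0],[40,0,0,0,0,0,0]]}}

```text
time: 15.07
tcp_pos: [0.5164, 0.3574, 0.1993]
tool_rot: [[-0.951, -0.31, -0.001], [-0.31, 0.951, -0.0], [0.001, -0.0, -1.0]]
contact_force: [0.2, 0.4, 0.3]
width: 0.0353
```

Run:
```python
from m import *
w=grab_frame("wrist");s=grab_frame("scene")
b=np.array([.5174,.3574,-1.2511])
m=near("bar_plate",w,[*b[:2],.01],80);ms=near("bar_plate",s,[*b[:2],.01],20)
a,i=fit([(w,m)],BP,b,z=0);print("wrist",a,i,m.sum())
if ms is not None: print("2view z",fit([(w,m),(s,ms)],BP,[*a,0]))
# grip-to-camera bias seen on L: nothing applied
delta([a[0],a[1],.0155],a[2]+np.pi)
im=w["image"].copy();e=cv2.Canny((render(w,BP,*a,0)*255).astype(np.uint8),100,200);im[e>0]=[255,0,0];save(w,"w7.png",im)
```

```text
wrist [ 0.5217  0.3587 -1.2353] 0.9506040078689473 2479.0
2view z (array([ 0.5217,  0.3587, -1.2352, -0.    ]), np.float64(0.8806437414685131))
t 15.2667 tcp [0.5164 0.3578 0.1996] R [[-0.95, -0.312, -0.0], [-0.312, 0.95, -0.0], [0.0, -0.0, -1.0]] shift(tool) [-0.0053 -0.0008  0.1841] turn z -0.0178312129720668
```

View pics/w7.png

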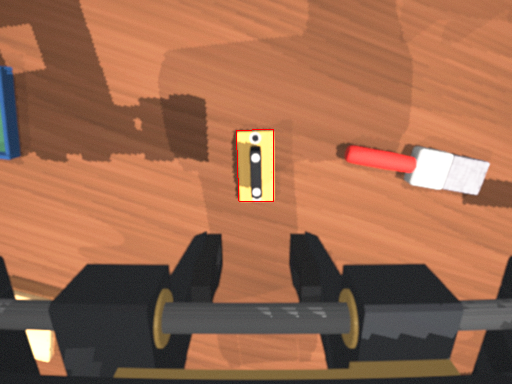

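Emit:
{"name": "arm_command", "arguments": {"steps": [[40,-0.004,-0.0028,0.02,0,0,-0.018],[40,0,0,0.03,0,0,0],[40,0,0,0.03,0,0,0],[40,0,0,0.03,0,0,0],[40,0,0,0.03,0,0,0],[40,0,0,0.025,0,0,0],[40,0,0,0.012,0,0,0],[40,0,0,0.007,0,0,0],[40,0,0,0,0,0,0],[40,0,0,0,0,0,0]]}}

```text
time: 16.1
tcp_pos: [0.5218, 0.3568, 0.017]
tool_rot: [[-0.944, -0.331, 0.002], [-0.331, 0.944, 0.001], [-0.002, 0.0, -1.0]]
contact_force: [-0.1, -0.9, -0.3]
width: 0.0351
```

Emit:
{"name": "arm_command", "arguments": {"steps": [[0,0,0,0,0,0,0],[0,0,0,0,0,0,0],[0,0,0,0,0,0,0],[0,0,0,0,0,0,0],[0,0,0,0,0,0,0],[0,0,0,0,0,0,0],[0,0,0,0,0,0,0],[0,0,0,0,0,0,0]]}}

```text
time: 16.77
tcp_pos: [0.5215, 0.3567, 0.0165]
tool_rot: [[-0.944, -0.331, 0.001], [-0.331, 0.944, 0.001], [-0.001, 0.0, -1.0]]
contact_force: [-2.0, 0.6, 5.9]
width: 0.0117
```

Emit:
{"name": "arm_command", "arguments": {"steps": [[0,0,0,-0.01,0,0,0],[0,0,0,-0.02,0,0,0],[0,0,0,-0.03,0,0,0],[0,0,0,-0.03,0,0,0],[0,0,0,-0.03,0,0,0],[0,0,0,-0.01,0,0,0],[0,0,0,0,0,0,0],[0,0,0,0,0,0,0]]}}

```text
time: 17.43
tcp_pos: [0.5208, 0.3562, 0.1447]
tool_rot: [[-0.944, -0.331, -0.001], [-0.331, 0.944, -0.001], [0.001, -0.0, -1.0]]
contact_force: [-0.3, -0.4, -1.5]
width: 0.0117
```

Run:
```python
from m import *
T=np.array([.5689,-.0222,1.7643])
print(loc(T,[.083,.0005]));delta([*loc(T,[.083,.0005]),.14],T[2])
```

```text
[0.5524 0.0592]
t 17.4333 tcp [0.5208 0.3562 0.1447] R [[-0.944, -0.331, -0.001], [-0.331, 0.944, -0.001], [0.001, -0.0, -1.0]] shift(tool) [ 0.0683 -0.2908  0.0049] turn z 0.14355019532650948
```

Emit:
{"name": "arm_command", "arguments": {"steps": [[0,0.004,-0.017,0,0,0,0],[0,0.008,-0.033,0,0,0,0],[0,0.008,-0.033,0,0,0,0.03],[0,0.009,-0.033,0,0,0,0.03],[0,0.01,-0.033,0,0,0,0.04],[0,0.011,-0.033,0,0,0,0.0436],[0,0.011,-0.033,0,0,0,0],[0,0.011,-0.033,0,0,0,0],[0,0.006,-0.02,0,0,0,0],[0,0.004,-0.012,0,0,0,0],[0,0,0,0,0,0,0],[0,0,0,0,0,0,0]]}}

```text
time: 18.43
tcp_pos: [0.5147, 0.0663, 0.1448]
tool_rot: [[-0.981, -0.192, -0.002], [-0.192, 0.981, 0.001], [0.002, 0.001, -1.0]]
contact_force: [-0.1, 0.4, -1.4]
width: 0.0115
```

Run:
```python
from m import *
delta([.5508,.0595,.060],1.7643)
```

```text
t 18.4333 tcp [0.5147 0.0663 0.1448] R [[-0.981, -0.192, -0.002], [-0.192, 0.981, 0.001], [0.002, 0.001, -1.0]] shift(tool) [-0.0343 -0.0136  0.0847] turn z -0.0006740299082652612
```

Emit:
{"name": "arm_command", "arguments": {"steps": [[0,-0.015,-0.006,0,0,0,0],[0,-0.015,-0.006,0,0,0,0],[0,-0.0043,-0.0016,0.02,0,0,0],[0,0,0,0.025,0,0,0],[0,0,0,0.025,0,0,0],[0,0,0,0.015,0,0,0],[0,0,0,0,0,0,0],[0,0,0,0,0,0,0]]}}

```text
time: 19.1
tcp_pos: [0.5511, 0.0604, 0.0603]
tool_rot: [[-0.981, -0.194, -0.001], [-0.194, 0.981, 0.0], [0.001, 0.001, -1.0]]
contact_force: [-0.0, 0.8, -0.3]
width: 0.0116
```

Run:
```python
from m import *
T=np.array([.5689,-.0222,1.7643])
w=grab_frame("wrist");o=observe();tcp=np.array(o["tcp_pos"]);R=np.array(o["tool_rot"]);yaw=np.arctan2(R[1,1],R[0,1])
zp=tcp[2]-.0165;g=np.array([*tcp[:2],yaw])
delta([.5508,.0595,.0205],1.7643)
bm=[l for l in outline_of("bar_plate",w)];print([(np.array(l["xy"]),round(l["confidence"],2),l["pixels"].sum()) for l in bm])
im=w["image"].copy()
Lp=T.copy();Lp[:2]=loc(T,[-.001,.0026]);Lp[2]-=np.pi
for bx,p,zz,c in((BP[:1],g,zp,[255,0,0]),(TR,T,0,[255,255,0]),([B(-107,107,-44.5,44.5,18,18.01)],T,0,[255,0,255]),(LP[:2],Lp,.004,[0,255,255])):
    e=cv2.Canny((render(w,bx,*p,zz)*255).astype(np.uint8),100,200);im[e>0]=c
a=w["image"][30:330,100:412]
save(w,"w8.png",np.vstack([np.hstack([cv2.resize(x[60:270,110:390],(400,300),interpolation=cv2.INTER_CUBIC) for x in(w["image"],im)]),np.hstack([cv2.resize(x[120:260,160:350],(400,295),interpolation=cv2.INTER_CUBIC) for x in(w["image"],im)])]))
```

```text
t 19.15 tcp [0.5517 0.0601 0.0613] R [[-0.981, -0.194, 0.001], [-0.194, 0.981, 0.0], [-0.001, -0.0, -1.0]] shift(tool) [ 0.001  -0.0004  0.0408] turn z 0.0012778659113417135
[(array([252.2, 211.4]), 0.66, np.int64(6718))]
```

View pics/w8.png

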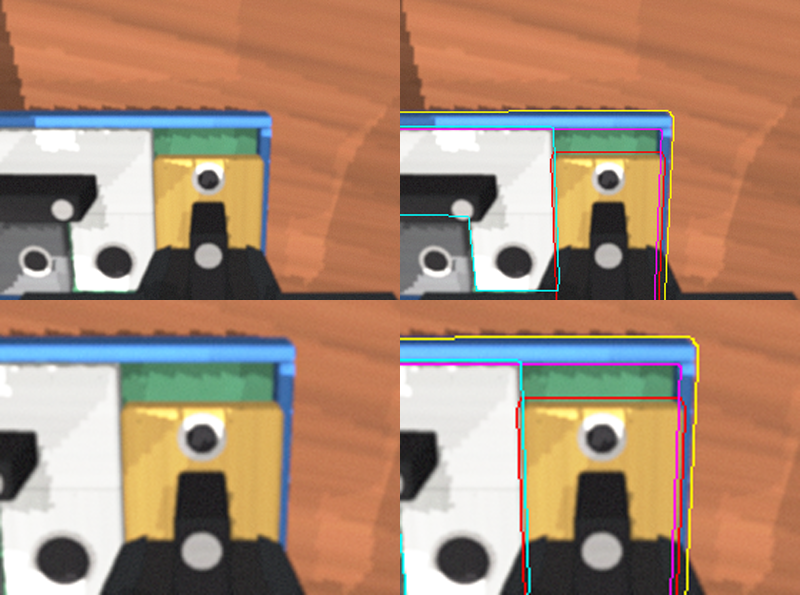

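The bar is aligned with its slot, with about 4 mm to spare on each side after a 1 mm shift toward -x. Lowering.

Emit:
{"name": "arm_command", "arguments": {"steps": [[0,0.001,-0.001,0.005,0,0,0.001],[0,0,0,0.01,0,0,0],[0,0,0,0.01,0,0,0],[0,0,0,0.006,0,0,0],[0,0,0,0.003,0,0,0],[0,0,0,0.002,0,0,0],[0,0,0,0.0005,0,0,0],[0,0,0,0,0,0,0],[0,0,0,0,0,0,0]]}}

```text
time: 19.95
tcp_pos: [0.5507, 0.058, 0.0245]
tool_rot: [[-0.982, -0.191, 0.001], [-0.191, 0.982, -0.0], [-0.001, -0.0, -1.0]]
contact_force: [0.4, -0.3, -0.3]
width: 0.012
```

Emit:
{"name": "arm_command", "arguments": {"steps": [[0,0,0,0.001,0,0,0],[0,0,0,0.001,0,0,0],[0,0,0,0.001,0,0,0],[0,0,0,0,0,0,0],[0,0,0,0,0,0,0]]}}

```text
time: 20.37
tcp_pos: [0.5505, 0.0579, 0.0212]
tool_rot: [[-0.982, -0.191, -0.0], [-0.191, 0.982, 0.0], [0.0, 0.0, -1.0]]
contact_force: [0.6, 0.3, -1.7]
width: 0.0113
```

Emit:
{"name": "arm_command", "arguments": {"steps": [[0,0,0,0.0005,0,0,0],[0,0,0,0.0005,0,0,0],[0,0,0,0,0,0,0],[0,0,0,0,0,0,0]]}}

```text
time: 20.7
tcp_pos: [0.5506, 0.058, 0.0205]
tool_rot: [[-0.982, -0.191, 0.0], [-0.191, 0.982, -0.0], [-0.0, -0.0, -1.0]]
contact_force: [-1.4, 1.2, 3.4]
width: 0.0115
```

Emit:
{"name": "arm_command", "arguments": {"steps": [[40,0,0,0,0,0,0],[40,0,0,0,0,0,0],[40,0,0,0,0,0,0],[40,0,0,0,0,0,0],[40,0,0,0,0,0,0],[40,0,0,-0.01,0,0,0],[40,0,0,-0.03,0,0,0],[40,0,0,-0.035,0,0,0],[40,0,0,-0.035,0,0,0],[40,0,-0.02,-0.035,0,0,0],[40,0,-0.03,-0.035,0,0,0],[40,0,0,0,0,0,0]]}}

```text
time: 21.7
tcp_pos: [0.5622, 0.0083, 0.204]
tool_rot: [[-0.982, -0.189, 0.011], [-0.189, 0.982, -0.003], [-0.011, -0.005, -1.0]]
contact_force: [0.4, -0.0, 0.3]
width: 0.0353
```

Run:
```python
from m import *
T=np.array([.5689,-.0222,1.7643])
w=grab_frame("wrist");s=grab_frame("scene")
def rel(p): 
    c,q=np.cos(T[2]),np.sin(T[2]);d=p[:2]-T[:2];return (np.array([c*d[0]+q*d[1],-q*d[0]+c*d[1]])*1000).round(1),np.degrees((p[2]-T[2]+.5)%np.pi-.5).round(2)
for n,b,q,da in(("l_plate",LP,[-.001,.0026],np.pi),("packed_plate",LP,[-.0445,-.002],0),("bar_plate",BP,[.083,0],0)):
    p=T.copy();p[:2]=loc(T,q);p[2]-=da
    m=near(n,w,[*p[:2],.014],60)
    if m is None: print(n,None);continue
    r,i=fit([(w,m)],b,p,z=.004);r2,i2=fit([(w,m)],b,[*p,.004]);print(n,rel(r),i.round(3),"z free",r2[3].round(4),i2.round(3))
a=cv2.resize(w["image"][60:330,120:400],(400,386),interpolation=cv2.INTER_CUBIC);b=cv2.resize(s["image"][185:240,185:270],(400,386),interpolation=cv2.INTER_CUBIC)
save(w,"w9.png",np.hstack([a,b]));print(observe()["time"],observe()["tcp_pos"])
```

```text
l_plate (array([-0.7,  2.9]), np.float64(-0.25)) 0.968 z free 0.0036 0.968
packed_plate (array([-44.1,  -1.2]), np.float64(0.96)) 0.937 z free -0.0021 0.955
bar_plate (array([81.7,  1.8]), np.float64(-0.49)) 0.966 z free 0.0019 0.972
21.95 [0.5588 0.0124 0.1957]
```

View pics/w9.png

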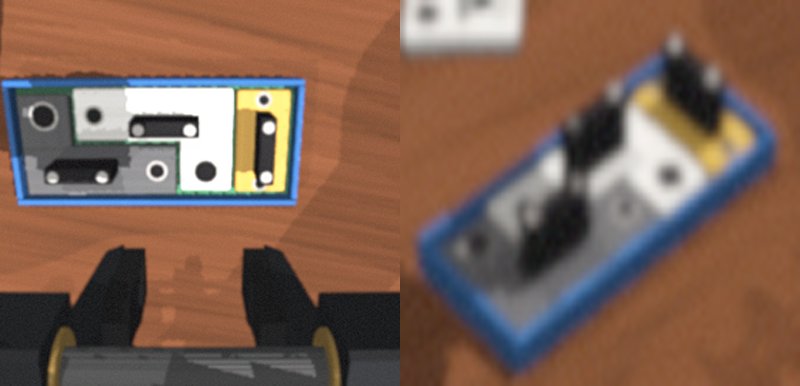

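All three plates lie flat inside the walls, and the gripper is clear. Handing in.

```bash
python3 -c "
from station import *
finish_job()
print(observe()['time'])"
```

```text
the job is handed in; nothing more can be done
the job is handed in; nothing more can be done
```

Both plates are in the blue tray, set down around the dark plate, and the job was handed in at about 22 s of the 58 s allowed. I took the aluminium plate farthest from the base (r ≈ 0.58 m), turned it to nest with the dark plate, then put the brass plate in the remaining slot. Floor contact came at the expected heights, at about 5.5 N and 3.4 N, before I let go.

**Final positions:** the last wrist-camera check put the plates at these tray positions:

| Plate | x (mm) | y (mm) |
|---|---|---|
| Aluminium | -0.7 | 2.9 |
| Brass | 81.7 | 1.8 |
| Dark | -44.1 | -1.2 |

In the last wrist and scene pictures all three lie flat inside the walls. The dark plate is in its place within measuring error.

**Checks that disagreed:**
- **Camera offset:** the wrist camera reads about 2 mm off sideways. I corrected for that relative to the tray.
- **Fitted heights:** with height left free, the last fits gave 3.6 mm for the aluminium plate, 1.9 mm for the brass and -2.1 mm for the dark one, against the 4 mm floor. The dark plate's fitted angle also read about 1° off. I put both down to fit noise, because the pictures and the contact heights agree with flat plates.
- **Bystanders:** I did not measure their positions again at the end. No unexpected contact force showed at the end of any move.

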